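# Fold down the ratchet stock support

## Robot

A 6-joint arm with a two-finger parallel gripper is mounted at the origin on the work surface; the furniture and walls round the work are solid. World frame = base frame: x ahead of the robot, y to its left, z up, the work surface at z = 0. Lengths are in m, angles in rad, forces in N, time in s.
With the tool pointing down it reaches from about 0.425 to 0.95 m from the base axis. Payload 3.5 kg.
Tool frame: the origin (TCP) lies midway between the tips of the shut fingers; the grasp point (between the pads) lies 19 mm behind it; z points along the fingers, y is the line along which they close (so a half turn about z gives the same grasp; the last joint's range is limited). The gripper opens to 85 mm and grips with 20 to 120 N. Pads are 22 mm wide; open, the fingers measure 114 mm over their backs; the gripper's body (76 mm by 85 mm) begins 54 mm behind the grasp point. The pads swing forward as they close: fully open they stand 13 mm farther back than shut.
Start: joints at [1.059, 0.286, 1.577, -0, 1.279, -0.15], TCP at [0.239, 0.631, 0.201] pointing down, gripper open.
Joint ranges: [-2.77, 2.77], [-0.9, 2.22], [0.21, 2.48], [-1.53, 4.67], [0.24, 2.81], [-2.84, 2.84]. Speed limits (rad/s): [2.79, 2.79, 3.14, 3.14, 3.14, 3.14].

## Interface

Orientations are given as a unit quaternion [x, y, z, w].
In Python, from plant import * gives the robot as it stands.
- The arm moves only by the tool move_arm, never from a script. Its argument "moves" is a list of rows, each a list of 3 entries, a list of its own where there are three numbers: the opening, from 0 (shut) to 1 (fully open), then the shift along the tool's x, y, z in m, then the turn, a rotation vector about the tool's x, y, z in rad. A call has exactly 10 rows; each row shifts and turns the commanded pose from where the row before left it, along the tool's axes as they then stand; what a row does not reach is not made up. A row lasts 1/12 s, in which the tool goes at most 41.7 mm and 7.16 degrees, less where a joint would pass 70% of its speed; a pose out of reach is approached as far as the arm can. A call is refused whole if a number of a shift passes 0.0417 or a number of a turn 0.125, either way. A call with a gripper value outside its range is refused whole. The fingers move at their own pace and stop on an object; "grip_force" is the grip in N (left out, the last holds). Time passes only in rows, so rows that do not move let the fingers close, or fill a call up. It gives the time, the measured TCP pose, the force, the opening and the grip force at its end, in the units of the state.
- get_state(): the state, without advancing time (a new reading comes with each control period).
- read_camera(name): name is "side" or "top"; returns the picture (400x640x3 uint8, red, green, blue); there is no depth.
- camera_params(name): a dict with "fx", "fy", "cx", "cy" (pixels), "rvec" (rotation vector, rad) and "tvec" (3), from world to camera coordinates, as OpenCV has them. Camera axes: x right, y down, z forward; pixel columns grow to the right and rows downward; lengths in m; the calibration is good to about 2 mm. A picture is of the moment at which its call begins. camera_params takes no time and is no camera call.
- sign_off(): hands the job in; it is judged then, once.
The state is a dict: "time": time; "qpos": joint angles; "dq": joint speeds; "joint_efforts": joint torques, N m; "eef_pos": TCP position; "tcp_rot": TCP orientation; "contact_force": force on the tool from outside, world axes, zero at the start; "wrist_torque": the same for the moment, N m; "opening": opening from 0.0 (shut) to 1.0 (fully open); "finger_force": force on a finger pad.
Only numpy, scipy, OpenCV 4.12 (cv2) and the standard library are available. Lean on these libraries where they do the work, as an engineer would, in place of code of your own. Each camera call takes 0.05 s, during which the arm holds its last target. There are 200 camera calls.

## Task

Fold away the roller support that stands bolted to the bench: press the tail of its pawl down so that the pawl snaps free of the ratchet teeth, then push the raised arm all the way down onto its rubber rest, and at last press the pawl's nose back down so that it snaps into the teeth again. Only press and push from above, without forcing anything: never lift the arm, and leave the weight, the bottle and the mortar standing where they are.

Things in the scene. Friction and masses are not known exactly. Their poses are not given: they have to be found in the camera images.
- support: Roller support for long stock, fixed to the bench: grey base plate 205 x 68 x 10 mm, two upright cheeks, steel ratchet wheel with arm, and pawl. Origin: on the bench straight below the arm's hinge. x runs along the base from the pawl's tail (-x) to the arm's roller end (+x), z up; the base spans x = -100 to +105 mm. A rubber-capped rest post 65 mm tall stands at x = +78 mm.
- hinge (a point): Axis of the arm's hinge and ratchet wheel (68 mm diameter over the teeth), 75 mm above the bench. The axis runs along the support's y.
- roller (a point): Centre of the fixed steel roller (26 mm diameter, 58 mm long, along the support's y, in a fork 69 mm wide) at the arm's end: 145 mm along the arm from the hinge and 12 mm above the arm's centre line. It moves on a circle about the hinge; with the arm down the roller's top is 100 mm above the bench. As it starts, raised, its top is up to 206 mm up.
- support_arm (a joint): Arm angle above its rest, rad: 0 = level, down on the rubber rest; starts raised at 0.66 to 0.86. Stiff friction hinge: the arm stays where it is left. With the pawl free 1 to 6 N down on the roller moves it; with the pawl in the teeth it goes down less than a tooth (0.35 rad) and is then blocked.
- pawl (a joint): Pawl angle, rad: 0 = nose fully down in the teeth, 0.32 = tail fully down and nose thrown clear. An over-centre spring snaps it to the nearer end (it tips over at about 0.16) and holds it there; 3 to 12 N on the pad of the raised end throws it over. It starts at 0 to 0.1. The nose clears the tooth tips above about 0.1.
- pawl_tail (a point): Centre of the top of the tail pad, ribbed dark steel, 30 x 30 mm, at the pawl's end away from the arm, 55 mm from the pawl's pivot. 118 mm above the bench with the pawl in the teeth, about 18 mm lower when free. In the support's frame the pivot is at x = -60 mm, 103 mm up; the cheeks there are 115 mm tall and 36 mm wide overall.
- pawl_nose (a point): Centre of the top of the nose pad, smooth dark steel, 32 x 30 mm, above the ratchet wheel, 70 mm from the pawl's pivot. 126 mm above the bench with the pawl in the teeth; about 21 mm higher and tilted 0.32 rad when free.
- weight: Loose brass weight with a knob, 42 mm diameter, 46 mm tall; to be left alone. Origin at the centre of its underside.
- bottle: Loose brown bottle with a black cap, 54 mm diameter, 88 mm tall; to be left alone. Origin at the centre of its underside.
- mortar_1: Loose white porcelain mortar, 68 mm diameter, 44 mm tall; to be left alone. Origin at the centre of its underside.

How it is judged:
By the outcome, as a careful person would: the job done as asked, in the order asked, and still so for the second after the job is handed in, with the robot touching nothing.
It also fails if it takes over 50 s, if anything falls off the work surface, if the arm or the gripper's body presses on something with over 40 N, if the wrist force passes 120 N, or if a joint passes its speed limit or range.

## Working session

There is one attempt and no reset: what is moved stays moved. The work goes in short steps, Python scripts to look and compute and a tool call to move; the robot and the scene stay as the last step left them, time stands still between calls to the robot, and variables do not carry over. Pictures are saved under pics/ and viewed, at most 10 in all, crops included, and the job is handed in when it is done.

Besides the shell and the picture viewer there is one more tool, called as name(argument=value, ...) on one line, values as JSON. move_arm: Moves the arm, as the interface text tells. Its arguments: {"type":"object","properties":{"moves":{"type":"array"},"grip_force":{"type":"number"}},"required":["moves"]}

```bash
mkdir -p pics; ls; python3 - <<'E'
from plant import *
import cv2
for n in("side","top"):
    cv2.imwrite(f"pics/{n}0.png",read_camera(n)[:,:,::-1]); print(camera_params(n))
s=get_state();print(s)
E
```

```text
pics
{'fx': 473.7507437856858, 'fy': 473.7507437856858, 'cx': 320.4783760828347, 'cy': 199.93493800804544, 'rvec': array([ 2.24064579, -0.12118178,  0.052838  ]), 'tvec': array([-0.49414911,  0.05827971,  1.08360612])}
{'fx': 370.62889420650737, 'fy': 370.62889420650737, 'cx': 313.84883306375383, 'cy': 200.31957680582062, 'rvec': array([ 2.12365465, -2.10572636,  0.21904911]), 'tvec': array([-0.08383787,  0.48533838,  0.96924603])}
{'time': 0.1, 'qpos': array([ 1.05899459e+00,  2.87087806e-01,  1.57804252e+00, -5.78338162e-06,
        1.27861327e+00, -1.50004002e-01]), 'dq': array([-1.07682342e-03, -1.04273139e-03, -3.04956689e-03,  7.31082419e-05,
       -1.20684717e-03, -7.24942293e-05]), 'joint_efforts': array([ 8.92890530e-04, -4.07299054e+01, -2.93697220e+01, -1.75660393e-04,
        3.47441870e-03,  3.31178660e-05]), 'eef_pos': array([0.23856621, 0.63072244, 0.19927197]), 'tcp_rot': array([ 1.79912918e-01,  9.83681953e-01, -1.01802858e-03, -3.46800374e-04]), 'contact_force': array([ 1.34008291e-01, -4.78387757e-05, -7.53831817e-01]), 'wrist_torque': array([-0.02704702,  0.00617884,  0.02144975]), 'finger_force': 0.0, 'opening': 1.001661232660263}
```

View pics/side0.png

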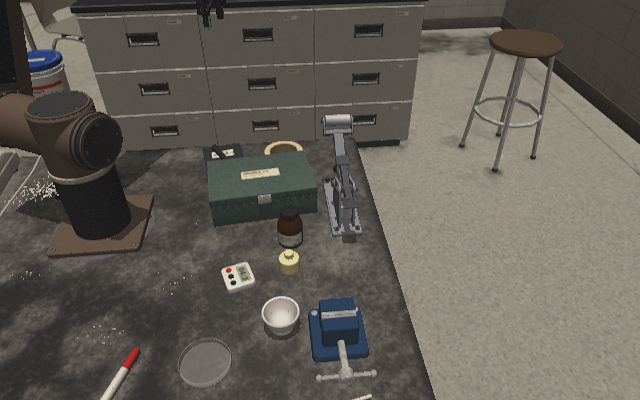

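View pics/top0.png

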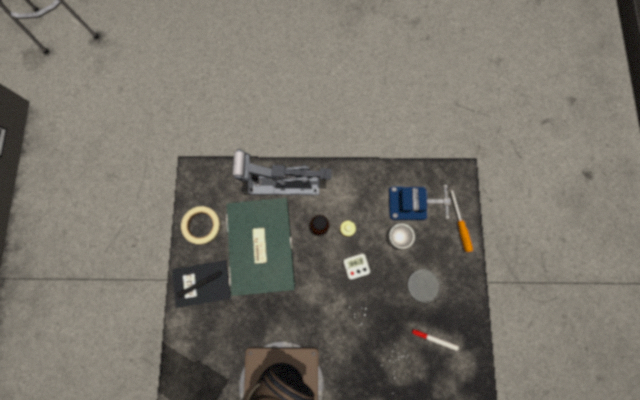

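The side picture shows the support at about (342,190) with its roller at (338,122). In the top picture its base spans about (248..322, 185) and the roller is at (240,165). Next, enlarged crops.

```bash
python3 - <<'E'
import cv2,numpy as np
a=cv2.imread("pics/side0.png")[105:245,300:380]; b=cv2.imread("pics/top0.png")[145:205,225:335]
a=cv2.resize(a,None,fx=4,fy=4,interpolation=2);b=cv2.resize(b,None,fx=4,fy=4,interpolation=2)
o=np.zeros((560,790,3),np.uint8);o[:560,:320]=a;o[:240,330:770]=b
cv2.imwrite("pics/c0.png",o)
E
```

```text
(no output)
```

View pics/c0.png

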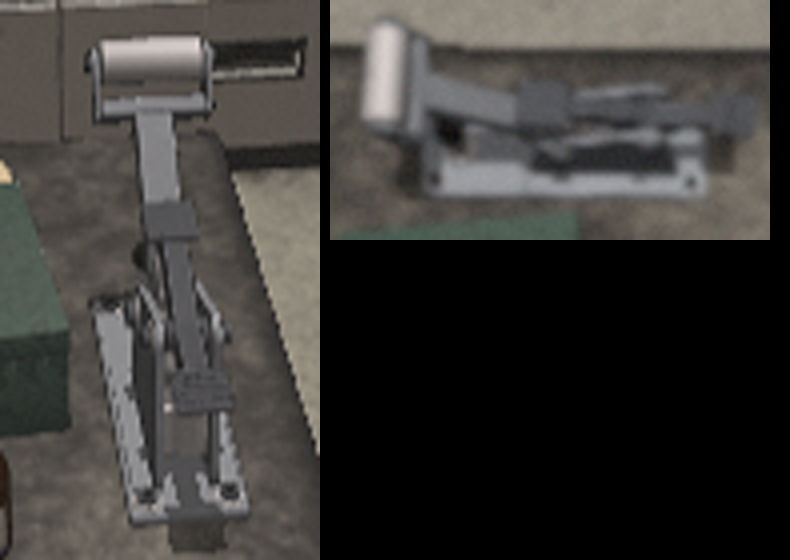

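The crop shows the tail pad, nose pad, roller and base corners in both views, so I'll fit the support pose, arm angle and pawl angle to them.

```bash
cat > h.py <<'E'
from plant import *
import numpy as np,cv2
from scipy.spatial.transform import Rotation as R
from scipy.optimize import least_squares
def proj(n,P):
    c=camera_params(n);K=np.array([[c['fx'],0,c['cx']],[0,c['fy'],c['cy']],[0,0,1]])
    return cv2.projectPoints(np.atleast_2d(P).astype(float),c['rvec'],c['tvec'],K,None)[0][:,0]
def pts(p):
    x,y,yaw,a,b=p; r=R.from_euler('y',-a).apply([.145,0,.012])+[0,0,.075]
    pv=np.array([-.06,0,.103]);Rb=R.from_euler('y',-b)
    L=np.array([r,pv+Rb.apply([-.055,0,.015]),pv+Rb.apply([.070,0,.023]),[-.1,.034,.01],[-.1,-.034,.01],[.105,.034,.01]])
    return R.from_euler('z',yaw).apply(L)+[x,y,0]
E
python3 - <<'E'
from h import *
S=np.array([(152,60),(202,388),(170,220),(131,515),(247,512),(92,305)])/4+[300,105]
T=(np.array([(392,76),(733,115),(545,100),(705,195),(np.nan,0),(427,195)])-[330,0])/4+[225,145]
def f(p):
    q=pts(p);e=np.r_[(proj('side',q)-S),(proj('top',q)-T)].ravel();return np.nan_to_num(e)
s=least_squares(f,[.6,.15,1.57,.76,.03],bounds=([0,-.5,0,.5,0],[1,.6,3,1,.1]),loss='soft_l1')
print(s.x.round(3));print(f(s.x).reshape(-1,2).round(1));print(pts(s.x).round(3))
st=get_state();print(R.from_quat(st['tcp_rot']).as_matrix().round(3))
# neighbours: bottle cap, weight
E
```

```text
[0.547 0.002 1.565 0.754 0.1  ]
[[-0.4 -0.2]
 [-0.1 -0.6]
 [-0.1 -0.3]
 [-0.4  0.4]
 [ 1.1 -1. ]
 [-0.3 -1.6]
 [-0.1 -0.4]
 [ 1.4 -0.9]
 [ 0.5 -0. ]
 [ 1.3  0.3]
 [ 0.  26.2]
 [-0.6 -0.7]]
[[ 0.548  0.1    0.183]
 [ 0.547 -0.114  0.112]
 [ 0.547  0.01   0.133]
 [ 0.513 -0.098  0.01 ]
 [ 0.581 -0.098  0.01 ]
 [ 0.514  0.107  0.01 ]]
[[-0.935  0.354 -0.001]
 [ 0.354  0.935 -0.002]
 [ 0.    -0.002 -1.   ]]
```

move_arm(moves=[[0,[0,0,-0.03],[0,0,-0.1207]],[0,[0,0,-0.03],[0,0,-0.1207]],[0,[0,0,-0.03],[0,0,-0.1207]],[0,[-0.026,-0.03,0],[0,0,0]],[0,[-0.026,-0.03,0],[0,0,0]],[0,[-0.026,-0.03,0],[0,0,0]],[0,[-0.026,-0.03,0],[0,0,0]],[0,[-0.026,-0.03,0],[0,0,0]],[0,[-0.026,-0.03,0],[0,0,0]],[0,[-0.026,-0.03,0],[0,0,0]]])

```text
time: 0.93
eef_pos: [0.4216, 0.4196, 0.29]
tcp_rot: [-0.0, 1.0, -0.0, -0.0]
contact_force: [1.1, -0.1, 0.7]
opening: 0.003
finger_force: 0.0
```

move_arm(moves=[[0,[-0.0125,-0.038,0],[0,0,0]],[0,[-0.0125,-0.038,0],[0,0,0]],[0,[-0.0125,-0.038,0],[0,0,0]],[0,[-0.0125,-0.038,0],[0,0,0]],[0,[-0.0125,-0.038,0],[0,0,0]],[0,[-0.0125,-0.038,0],[0,0,0]],[0,[-0.0125,-0.038,0],[0,0,0]],[0,[-0.0125,-0.038,0],[0,0,0]],[0,[-0.0125,-0.038,0],[0,0,0]],[0,[-0.0125,-0.038,0],[0,0,0]]])

```text
time: 1.77
eef_pos: [0.546, 0.0395, 0.2901]
tcp_rot: [-0.0, 1.0, 0.0, -0.0]
contact_force: [0.7, 0.6, 0.3]
opening: -0.002
finger_force: 0.0
```

move_arm(moves=[[0,[0,-0.0313,0],[0,0,0]],[0,[0,-0.0313,0],[0,0,0]],[0,[0,-0.0313,0],[0,0,0]],[0,[0,-0.0313,0],[0,0,0]],[0,[0,-0.0313,0],[0,0,0]],[0,[0,0,0.03],[0,0,0]],[0,[0,0,0.03],[0,0,0]],[0,[0,0,0.03],[0,0,0]],[0,[0,0,0.03],[0,0,0]],[0,[0,0,0.02],[0,0,0]]])

```text
time: 2.6
eef_pos: [0.5441, -0.1145, 0.1465]
tcp_rot: [0.0, 1.0, 0.001, -0.002]
contact_force: [-0.2, 0.6, -0.3]
opening: -0.005
finger_force: 0.0
```

```bash
python3 - <<'E'
from h import *
a=read_camera("side")[100:250,290:390,::-1];b=read_camera("top")[140:210,225:335,::-1]
a=cv2.resize(a,None,fx=4,fy=4,interpolation=2);b=cv2.resize(b,None,fx=3,fy=3,interpolation=2)
o=np.zeros((600,740,3),np.uint8);o[:,:400]=a;o[:210,410:]=b
cv2.imwrite("pics/c1.png",o)
E
```

```text
(no output)
```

View pics/c1.png

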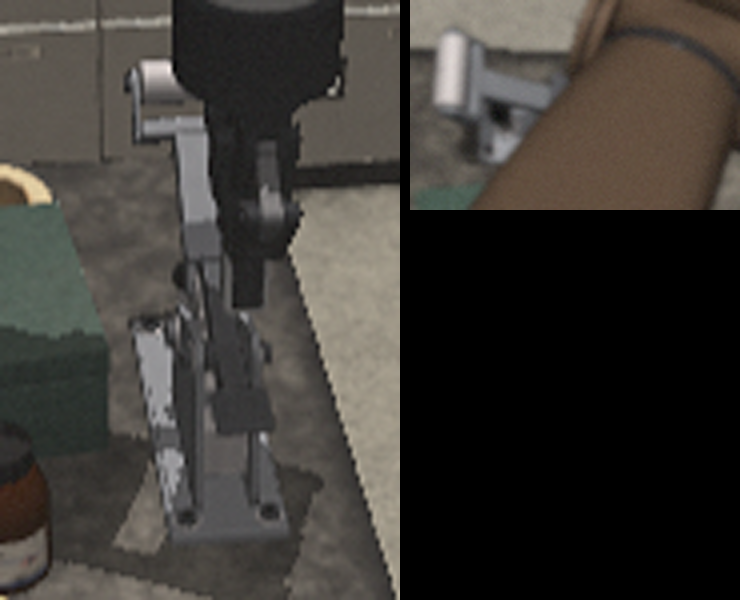

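The finger tip shows at about px (352,176). The tail pad is centred at about (351,202), straight below it. I'll check this by projection.

```bash
python3 - <<'E'
from h import *
p=get_state()['eef_pos'];print(p,proj('side',p),[proj('side',[x,y,.116]).round(1).tolist() for x,y in((.544,-.1145),(.544,-.13),(.534,-.1145),(.559,-.0995),(.529,-.13))])
E
```

```text
[ 0.54255837 -0.1137636   0.14511396] [[348.86393065 188.79804771]] [[[349.1, 200.3]], [[350.3, 205.1]], [[344.3, 200.7]], [[355.2, 195.3]], [[342.9, 205.6]]]
```

```bash
python3 - <<'E'
from h import *
p=get_state();print(p['eef_pos'],p['contact_force'],p['qpos'])
I=read_camera("side")[:,:,::-1].copy();cv2.imwrite("pics/s2.png",I)
u=I[140:220,320:380];v=cv2.imread("pics/side0.png")[140:220,320:380]
o=np.hstack([cv2.resize(k,None,fx=6,fy=6,interpolation=0) for k in(u,v)])
o=cv2.convertScaleAbs(o,alpha=1.7)
cv2.imwrite("pics/c2.png",o)
E
```

```text
[ 0.54255837 -0.1137636   0.14511396] [-0.22367739 -0.04551968 -1.21027352] [-3.89696421e-01  8.11474288e-02  1.91820521e+00 -4.70726834e-05
  1.15286450e+00 -1.96061625e+00]
```

View pics/c2.png

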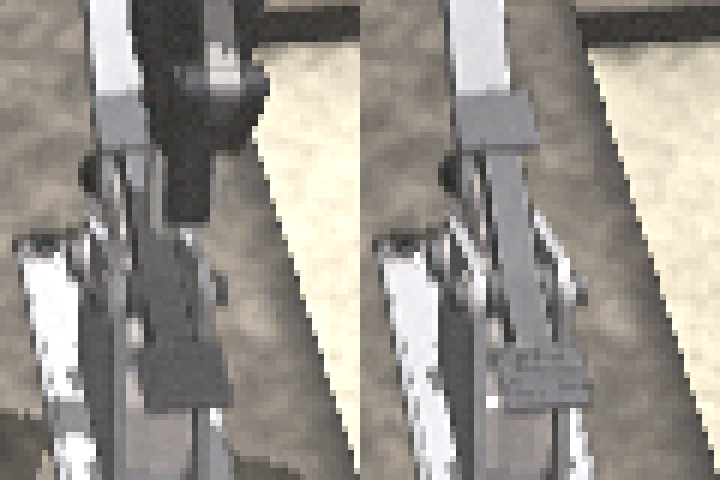

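```bash
python3 - <<'E'
from h import *
print(proj('side',[[.239,.631,.199],[.239,.631,.23]]))
I=cv2.imread("pics/side0.png")[0:60,170:250]
J=cv2.imread("pics/s2.png")[60:210,290:400]
o=np.zeros((600,800,3),np.uint8);o[:300,:400]=cv2.resize(I,None,fx=5,fy=5,interpolation=0);J=cv2.resize(J,(396,540),interpolation=0);o[:540,402:798]=J
cv2.imwrite("pics/c3.png",cv2.convertScaleAbs(o,alpha=2))
E
```

```text
[[216.00233517  37.2884753 ]
 [214.57039543  27.20294543]]
```

View pics/c3.png

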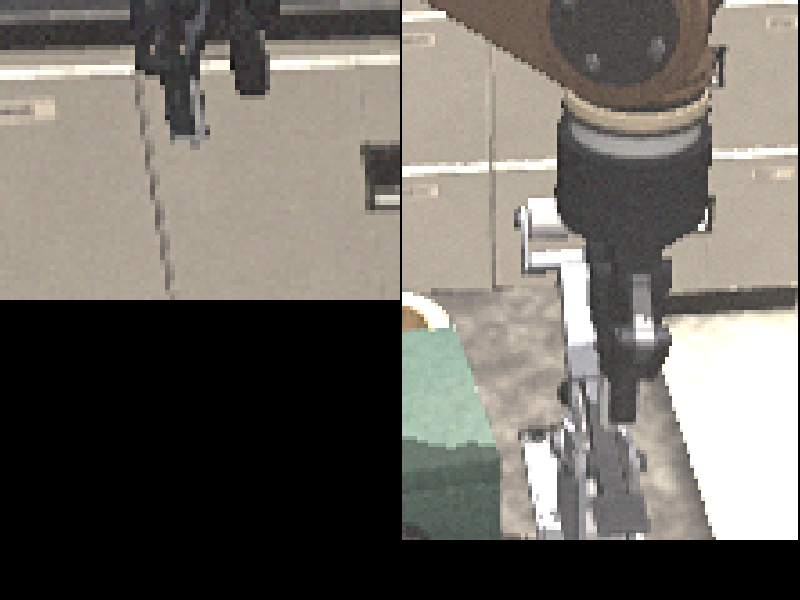

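move_arm(moves=[[0,[-0.002,-0.001,0.004],[0,0,0]],[0,[0,-0.001,0.004],[0,0,0]],[0,[0,0,0.004],[0,0,0]],[0,[0,0,0.003],[0,0,0]],[0,[0,0,0.003],[0,0,0]],[0,[0,0,0.003],[0,0,0]],[0,[0,0,0.003],[0,0,0]],[0,[0,0,0.002],[0,0,0]],[0,[0,0,0.002],[0,0,0]],[0,[0,0,0.002],[0,0,0]]])

```text
time: 3.58
eef_pos: [0.5481, -0.1171, 0.1203]
tcp_rot: [-0.0, 1.0, -0.0, -0.0]
contact_force: [-0.4, 0.8, 0.1]
opening: 0.003
finger_force: 0.0
```

move_arm(moves=[[0,[0,0,0.002],[0,0,0]],[0,[0,0,0.002],[0,0,0]],[0,[0,0,0.002],[0,0,0]],[0,[0,0,0.001],[0,0,0]],[0,[0,0,0.001],[0,0,0]],[0,[0,0,0.001],[0,0,0]],[0,[0,0,0.001],[0,0,0]],[0,[0,0,0],[0,0,0]],[0,[0,0,0],[0,0,0]],[0,[0,0,0],[0,0,0]]])

```text
time: 4.42
eef_pos: [0.5482, -0.1171, 0.1106]
tcp_rot: [-0.0, 1.0, -0.0, 0.0]
contact_force: [-0.1, -0.3, 0.2]
opening: 0.001
finger_force: 0.0
```

move_arm(moves=[[0,[0,0,0.001],[0,0,0]],[0,[0,0,0.001],[0,0,0]],[0,[0,0,0.001],[0,0,0]],[0,[0,0,0.001],[0,0,0]],[0,[0,0,0.001],[0,0,0]],[0,[0,0,0.001],[0,0,0]],[0,[0,0,0.001],[0,0,0]],[0,[0,0,0.001],[0,0,0]],[0,[0,0,0.001],[0,0,0]],[0,[0,0,0.001],[0,0,0]]])

```text
time: 5.25
eef_pos: [0.5481, -0.1171, 0.1004]
tcp_rot: [-0.0, 1.0, -0.0, 0.0]
contact_force: [-0.4, -1.0, 0.3]
opening: 0.001
finger_force: 0.0
```

```bash
python3 - <<'E'
from h import *
s=get_state();print(s['eef_pos'],s['contact_force'],proj('side',s['eef_pos']))
I=read_camera("side")[:,:,::-1].copy()
cv2.imwrite("pics/c4.png",cv2.convertScaleAbs(cv2.resize(I[130:220,310:400],None,fx=6,fy=6,interpolation=0),alpha=1.7))
E
```

```text
[ 0.54812646 -0.11711449  0.10044158] [-0.39480814 -1.00097638  0.26770173] [[351.06913392 206.91046758]]
```

View pics/c4.png

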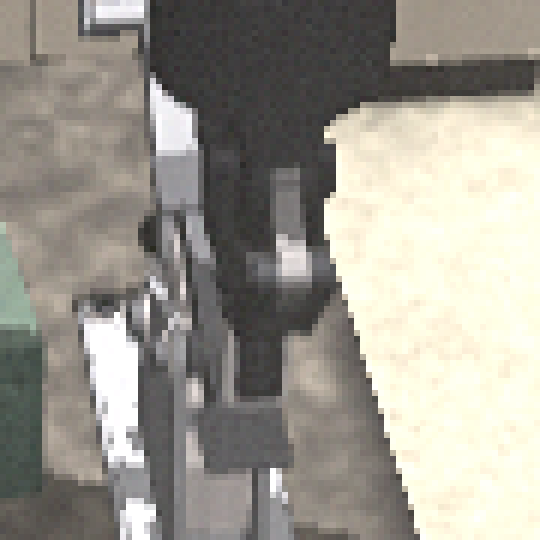

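No contact at z 0.100: the visible tip (px 353.7,196.7) sits about 10 px above where the TCP projects (351,207). The tip is really about 12 mm above the pad and about 5 mm to its right, so I'll correct x and keep creeping down, watching the force.

move_arm(moves=[[0,[0.0025,0,0.001],[0,0,0]],[0,[0.0025,0,0.001],[0,0,0]],[0,[0,0,0.001],[0,0,0]],[0,[0,0,0.001],[0,0,0]],[0,[0,0,0.001],[0,0,0]],[0,[0,0,0.001],[0,0,0]],[0,[0,0,0.001],[0,0,0]],[0,[0,0,0.001],[0,0,0]],[0,[0,0,0.001],[0,0,0]],[0,[0,0,0.001],[0,0,0]]])

```text
time: 6.13
eef_pos: [0.5432, -0.1171, 0.0904]
tcp_rot: [-0.0, 1.0, -0.0, 0.0]
contact_force: [0.2, 0.2, -0.8]
opening: -0.004
finger_force: 0.0
```

move_arm(moves=[[0,[0,0,0.001],[0,0,0]],[0,[0,0,0.001],[0,0,0]],[0,[0,0,0.001],[0,0,0]],[0,[0,0,0.001],[0,0,0]],[0,[0,0,0.001],[0,0,0]],[0,[0,0,0.001],[0,0,0]],[0,[0,0,0],[0,0,0]],[0,[0,0,0],[0,0,0]],[0,[0,0,0],[0,0,0]],[0,[0,0,0],[0,0,0]]])

```text
time: 6.97
eef_pos: [0.5431, -0.1171, 0.0846]
tcp_rot: [-0.0, 1.0, -0.0, 0.0]
contact_force: [-0.6, 0.1, -0.3]
opening: 0.002
finger_force: 0.0
```

move_arm(moves=[[0,[0,0,0.001],[0,0,0]],[0,[0,0,0.001],[0,0,0]],[0,[0,0,0.001],[0,0,0]],[0,[0,0,0.001],[0,0,0]],[0,[0,0,0.001],[0,0,0]],[0,[0,0,0],[0,0,0]],[0,[0,0,0],[0,0,0]],[0,[0,0,0],[0,0,0]],[0,[0,0,0],[0,0,0]],[0,[0,0,0],[0,0,0]]])

```text
time: 7.8
eef_pos: [0.5432, -0.1172, 0.0797]
tcp_rot: [-0.0, 1.0, -0.0, 0.0]
contact_force: [-1.1, 0.1, 1.7]
opening: -0.0
finger_force: 1.1
```

```bash
python3 - <<'E'
from h import *
s=get_state();print(s['eef_pos'],s['contact_force'],proj('side',s['eef_pos']))
I=read_camera("side")[:,:,::-1].copy();T=read_camera("top")[:,:,::-1]
o=np.hstack([cv2.resize(I[130:220,310:400],(540,540),interpolation=0),np.zeros((540,250,3),np.uint8)])
o[:160,545:785]=cv2.resize(T[140:220,215:335],(240,160),interpolation=0)
cv2.imwrite("pics/c5.png",cv2.convertScaleAbs(o,alpha=1.7))
E
```

```text
[ 0.54315428 -0.11722978  0.07967248] [-1.10624693  0.05695855  1.69618614] [[348.35449249 214.82422835]]
```

View pics/c5.png

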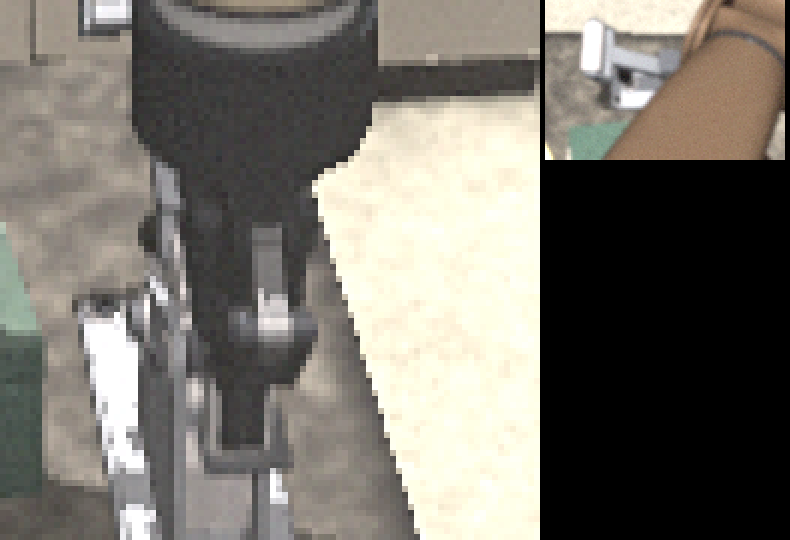

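The tip (px 350.5,204.5) is on the middle of the tail pad and the first contact reads 1.7 N. Reported z is about 35 mm below the real tip. Pressing on.

move_arm(moves=[[0,[0,0,0.001],[0,0,0]],[0,[0,0,0.001],[0,0,0]],[0,[0,0,0.001],[0,0,0]],[0,[0,0,0.001],[0,0,0]],[0,[0,0,0.001],[0,0,0]],[0,[0,0,0.001],[0,0,0]],[0,[0,0,0.001],[0,0,0]],[0,[0,0,0],[0,0,0]],[0,[0,0,0],[0,0,0]],[0,[0,0,0],[0,0,0]]])

```text
time: 8.73
eef_pos: [0.543, -0.1169, 0.0723]
tcp_rot: [-0.0, 1.0, 0.0, -0.0]
contact_force: [0.0, -0.6, 0.6]
opening: 0.0
finger_force: 0.0
```

move_arm(moves=[[0,[0,0,0.001],[0,0,0]],[0,[0,0,0.001],[0,0,0]],[0,[0,0,0.001],[0,0,0]],[0,[0,0,0.001],[0,0,0]],[0,[0,0,0.001],[0,0,0]],[0,[0,0,0.001],[0,0,0]],[0,[0,0,0],[0,0,0]],[0,[0,0,0],[0,0,0]],[0,[0,0,0],[0,0,0]],[0,[0,0,0],[0,0,0]]])

```text
time: 9.57
eef_pos: [0.5434, -0.1171, 0.0692]
tcp_rot: [-0.0, 1.0, 0.0, -0.0]
contact_force: [-4.8, 2.2, 12.4]
opening: 0.002
finger_force: 5.4
```

12.4 N at z 0.069 is the end stop (tail travelled about 11 mm), so the pawl has snapped free. Now up and over the roller.

move_arm(moves=[[0,[0,0,-0.02],[0,0,0]],[0,[0,0,-0.04],[0,0,0]],[0,[0,0,-0.04],[0,0,0]],[0,[0,0,-0.04],[0,0,0]],[0,[0,0.036,0],[0,0,0]],[0,[0,0.036,0],[0,0,0]],[0,[0,0.036,0],[0,0,0]],[0,[0,0.036,0],[0,0,0]],[0,[0,0.036,0],[0,0,0]],[0,[0,0.035,0],[0,0,0]]])

```text
time: 10.4
eef_pos: [0.5427, 0.0996, 0.2065]
tcp_rot: [-0.0, 1.0, 0.0, 0.0]
contact_force: [1.0, -0.3, 0.3]
opening: 0.001
finger_force: 0.0
```

```bash
python3 - <<'E'
from h import *
s=get_state();print(s['eef_pos'],s['contact_force'],proj('side',s['eef_pos']+[0,0,.031]))
I=read_camera("side")[:,:,::-1].copy();T=read_camera("top")[:,:,::-1]
o=np.zeros((600,790,3),np.uint8)
o[:,:400]=cv2.resize(I[70:220,290:390],(400,600),interpolation=0)
o[:255,405:789]=cv2.resize(T[135:220,210:338],(384,255),interpolation=0)
cv2.imwrite("pics/c6.png",cv2.convertScaleAbs(o,alpha=1.6))
E
```

```text
[0.54267505 0.09963958 0.20649629] [ 0.96714587 -0.34010377  0.33429146] [[335.70163922  98.30682848]]
```

View pics/c6.png

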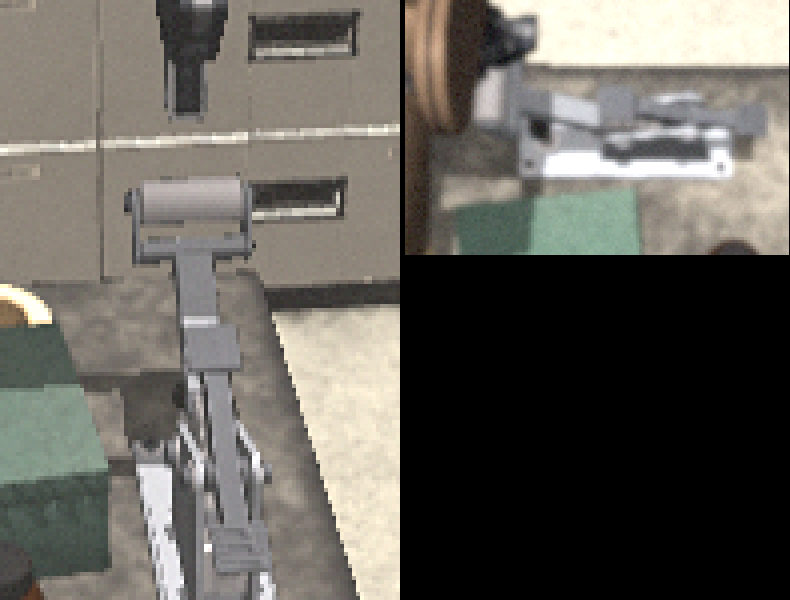

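The tip (px 336.8,100) is straight above the roller (top at px (337,114)), and the 31 mm height correction is confirmed. The nose pad has risen to (343,156) and the tail dropped to (350.5,206), so the pawl is free. Pushing the roller down along its arc.

move_arm(moves=[[0,[-0.001,0,0.012],[0,0,0]],[0,[-0.001,0,0.012],[0,0,0]],[0,[0,0,0.01],[0,0,0]],[0,[0,0,0.002],[0,0,0]],[0,[0,0,0.002],[0,0,0]],[0,[0,0.001,0.002],[0,0,0]],[0,[0,0.002,0.002],[0,0,0]],[0,[0,0.002,0.002],[0,0,0]],[0,[0,0.002,0.002],[0,0,0]],[0,[0,0.002,0.002],[0,0,0]]])

```text
time: 11.33
eef_pos: [0.5456, 0.107, 0.1592]
tcp_rot: [-0.0, 1.0, -0.0, 0.001]
contact_force: [0.0, -0.4, 1.8]
opening: 0.002
finger_force: 0.9
```

move_arm(moves=[[0,[0,0.002,0.003],[0,0,0]],[0,[0,0.002,0.003],[0,0,0]],[0,[0,0.002,0.003],[0,0,0]],[0,[0,0.002,0.003],[0,0,0]],[0,[0,0.002,0.003],[0,0,0]],[0,[0,0.002,0.003],[0,0,0]],[0,[0,0.002,0.003],[0,0,0]],[0,[0,0.002,0.003],[0,0,0]],[0,[0,0.0015,0.003],[0,0,0]],[0,[0,0.001,0.003],[0,0,0]]])

```text
time: 12.17
eef_pos: [0.5454, 0.1261, 0.1286]
tcp_rot: [-0.0, 1.0, 0.0, 0.001]
contact_force: [0.6, 2.9, 3.3]
opening: 0.0
finger_force: 1.7
```

move_arm(moves=[[0,[0,0.0015,0.003],[0,0,0]],[0,[0,0.0015,0.003],[0,0,0]],[0,[0,0.0015,0.003],[0,0,0]],[0,[0,0.0015,0.003],[0,0,0]],[0,[0,0.0015,0.003],[0,0,0]],[0,[0,0.001,0.003],[0,0,0]],[0,[0,0.001,0.003],[0,0,0]],[0,[0,0.001,0.003],[0,0,0]],[0,[0,0.001,0.003],[0,0,0]],[0,[0,0.001,0.003],[0,0,0]]])

```text
time: 13.0
eef_pos: [0.5448, 0.1379, 0.098]
tcp_rot: [-0.0, 1.0, -0.0, -0.0]
contact_force: [0.6, 1.6, 1.6]
opening: -0.005
finger_force: 0.9
```

move_arm(moves=[[0,[0,0.001,0.003],[0,0,0]],[0,[0,0.001,0.003],[0,0,0]],[0,[0,0.001,0.003],[0,0,0]],[0,[0,0.001,0.003],[0,0,0]],[0,[0,0.001,0.003],[0,0,0]],[0,[0,0.001,0.003],[0,0,0]],[0,[0,0.001,0.003],[0,0,0]],[0,[0,0,0.002],[0,0,0]],[0,[0,0,0.001],[0,0,0]],[0,[0,0,0.001],[0,0,0]]])

```text
time: 13.83
eef_pos: [0.545, 0.1451, 0.0734]
tcp_rot: [-0.0, 1.0, 0.0, -0.0]
contact_force: [-0.7, 0.3, 1.7]
opening: -0.0
finger_force: 0.6
```

move_arm(moves=[[0,[0,0,0.001],[0,0,0]],[0,[0,0,0.001],[0,0,0]],[0,[0,0,0.001],[0,0,0]],[0,[0,0,0.001],[0,0,0]],[0,[0,0,0],[0,0,0]],[0,[0,0,0],[0,0,0]],[0,[0,0,0],[0,0,0]],[0,[0,0,0],[0,0,0]],[0,[0,0,0],[0,0,0]],[0,[0,0,0],[0,0,0]]])

```text
time: 14.67
eef_pos: [0.5449, 0.1448, 0.0694]
tcp_rot: [-0.0, 1.0, -0.0, -0.0]
contact_force: [0.8, -0.4, 1.0]
opening: -0.0
finger_force: 0.0
```

Not yet firmly on the rest, so a little further.

move_arm(moves=[[0,[0,0,0.001],[0,0,0]],[0,[0,0,0.001],[0,0,0]],[0,[0,0,0.001],[0,0,0]],[0,[0,0,0.001],[0,0,0]],[0,[0,0,0],[0,0,0]],[0,[0,0,0],[0,0,0]],[0,[0,0,0],[0,0,0]],[0,[0,0,0],[0,0,0]],[0,[0,0,0],[0,0,0]],[0,[0,0,0],[0,0,0]]])

```text
time: 15.5
eef_pos: [0.5451, 0.1449, 0.0689]
tcp_rot: [-0.0, 1.0, -0.0, -0.001]
contact_force: [-7.4, -2.4, 15.7]
opening: -0.0
finger_force: 7.7
```

Down on the rest: 15.7 N at z 0.069, which is a real 100 mm. Now to the nose pad.

move_arm(moves=[[0,[0,0,-0.02],[0,0,0]],[0,[0,0,-0.04],[0,0,0]],[0,[0,0,-0.04],[0,0,0]],[0,[0,-0.034,0],[0,0,0]],[0,[0,-0.034,0],[0,0,0]],[0,[0,-0.034,0],[0,0,0]],[0,[0,-0.034,0],[0,0,0]],[0,[0,0,0.015],[0,0,0]],[0,[0,0,0.015],[0,0,0]],[0,[0,0,0.005],[0,0,0]]])

```text
time: 16.33
eef_pos: [0.5435, 0.0083, 0.1282]
tcp_rot: [0.001, 1.0, 0.0, -0.002]
contact_force: [0.2, 0.3, -1.3]
opening: -0.001
finger_force: 0.0
```

move_arm(moves=[[0,[0,0,0.002],[0,0,0]],[0,[0,0,0.002],[0,0,0]],[0,[0,0,0.002],[0,0,0]],[0,[0,0,0.002],[0,0,0]],[0,[0,0,0.002],[0,0,0]],[0,[0,0,0.001],[0,0,0]],[0,[0,0,0.001],[0,0,0]],[0,[0,0,0.001],[0,0,0]],[0,[0,0,0],[0,0,0]],[0,[0,0,0],[0,0,0]]])

```text
time: 17.17
eef_pos: [0.5457, 0.009, 0.1183]
tcp_rot: [-0.0, 1.0, 0.0, 0.001]
contact_force: [0.2, 1.3, 4.8]
opening: 0.0
finger_force: 1.8
```

move_arm(moves=[[0,[0,0,0.001],[0,0,0]],[0,[0,0,0.001],[0,0,0]],[0,[0,0,0.001],[0,0,0]],[0,[0,0,0.001],[0,0,0]],[0,[0,0,0.001],[0,0,0]],[0,[0,0,0.001],[0,0,0]],[0,[0,0,0.001],[0,0,0]],[0,[0,0,0.001],[0,0,0]],[0,[0,0,0.001],[0,0,0]],[0,[0,0,0.001],[0,0,0]]])

```text
time: 18.0
eef_pos: [0.5447, 0.0088, 0.1069]
tcp_rot: [-0.0, 1.0, -0.0, -0.001]
contact_force: [0.9, -0.9, 0.6]
opening: 0.0
finger_force: 0.1
```

move_arm(moves=[[0,[0,0,0.001],[0,0,0]],[0,[0,0,0.001],[0,0,0]],[0,[0,0,0.001],[0,0,0]],[0,[0,0,0.001],[0,0,0]],[0,[0,0,0.001],[0,0,0]],[0,[0,0,0.001],[0,0,0]],[0,[0,0,0.001],[0,0,0]],[0,[0,0,0],[0,0,0]],[0,[0,0,0],[0,0,0]],[0,[0,0,0],[0,0,0]]])

```text
time: 18.83
eef_pos: [0.5451, 0.0089, 0.1006]
tcp_rot: [-0.0, 1.0, -0.0, 0.0]
contact_force: [-0.5, -0.2, -0.1]
opening: -0.001
finger_force: 0.0
```

move_arm(moves=[[0,[0,0,0.001],[0,0,0]],[0,[0,0,0.001],[0,0,0]],[0,[0,0,0.001],[0,0,0]],[0,[0,0,0.001],[0,0,0]],[0,[0,0,0.001],[0,0,0]],[0,[0,0,0.001],[0,0,0]],[0,[0,0,0.001],[0,0,0]],[0,[0,0,0],[0,0,0]],[0,[0,0,0],[0,0,0]],[0,[0,0,0],[0,0,0]]])

```text
time: 19.67
eef_pos: [0.5451, 0.009, 0.095]
tcp_rot: [-0.0, 1.0, 0.0, -0.0]
contact_force: [-3.9, 0.1, 7.3]
opening: 0.004
finger_force: 3.6
```

Seated: 7 N at z 0.095, a real 126 mm, which is the pawl fully in. Lifting clear and checking.

move_arm(moves=[[0,[0,0,-0.02],[0,0,0]],[0,[0,0,-0.04],[0,0,0]],[0,[0,0,-0.04],[0,0,0]],[0,[0,0,-0.04],[0,0,0]],[0,[0,0.03,-0.02],[0,0,0]],[0,[0,0.036,0],[0,0,0]],[0,[0,0.036,0],[0,0,0]],[0,[0,0.036,0],[0,0,0]],[0,[0,0.036,0],[0,0,0]],[0,[0,0,0],[0,0,0]]])

```text
time: 20.5
eef_pos: [0.5442, 0.1882, 0.2534]
tcp_rot: [-0.003, 1.0, 0.001, -0.0]
contact_force: [-0.1, -1.8, 0.6]
opening: 0.001
finger_force: 0.0
```

```bash
python3 - <<'E'
from h import *
s=get_state();print(s['eef_pos'],s['contact_force'])
q=pts([.547,.002,1.565,0,0]);print(proj('side',q[:3]).round(1),proj('top',q[:3]).round(1))
I=read_camera("side")[:,:,::-1].copy();T=read_camera("top")[:,:,::-1]
o=np.zeros((600,790,3),np.uint8)
o[:,:440]=cv2.resize(I[130:280,270:380],(440,600),interpolation=0)
o[:255,445:789]=cv2.resize(T[145:230,225:340],(344,255),interpolation=0)
cv2.imwrite("pics/c7.png",cv2.convertScaleAbs(o,alpha=1.6))
E
```

```text
[0.54415857 0.1882102  0.25338732] [-0.11221496 -1.76679019  0.56112177]
[[334.3 144.6]
 [350.2 199. ]
 [342.  161.7]] [[229.6 174.2]
 [326.9 172.4]
 [278.6 170.9]]
```

View pics/c7.png

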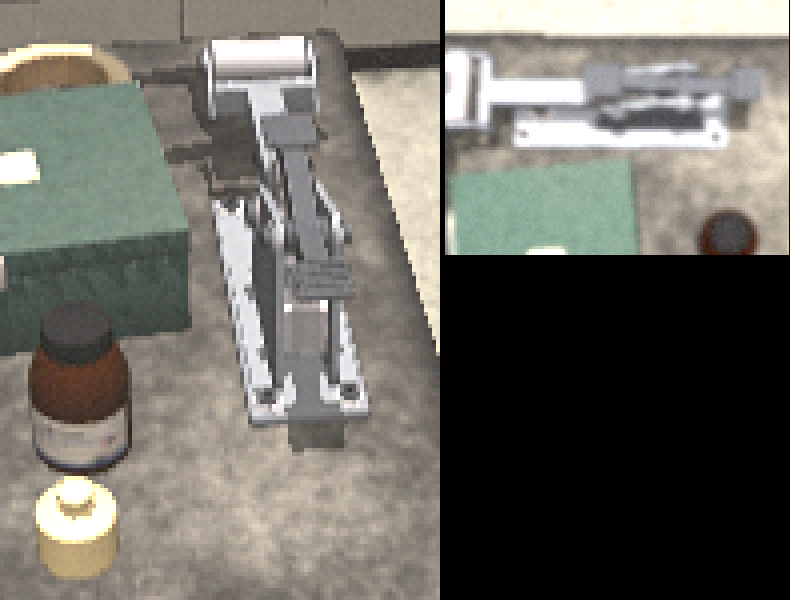

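The arm is level, with the roller at px (335,144) against a predicted (334,145). The pawl is in, with the nose at (342.5,162) and the tail at (350.5,199), both as predicted. The bottle and weight still stand and the robot is clear.

```bash
python3 -c "
from plant import *
print(sign_off())"
```

```text
the job is handed in; nothing more can be done
None
```

The roller support is folded away: I pressed the pawl free, pushed the arm down onto its rubber rest, and snapped the pawl back into the teeth. I handed it in at about 20.6 s; the final pictures show the bottle and weight still standing, and I didn't recheck the mortar, which was well away from the work.

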